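# Roll the inlay strip of a game board flush

### The job

The inlay tiles along the lower edge of the sloping game board stand proud. Take the hand roller out of its rest by its handle and roll it along the whole row with firm pressure, its wheel square and flat on the slope, until every tile is flush, but do not lean on it so hard that the wood is crushed (keep it under 4 kg or so). Then stand the roller back in its rest; do not press on the board with the gripper, and leave the other pieces where they are.

Things in the scene. Friction and masses are not known exactly. Their poses are not given: they have to be found in the camera images.
- board: Sloping game board: flat wooden panel 250 (x) x 170 (y) x 20 mm, sloping 30 degrees on a low fixed stand. Origin: centre of its top face; x level along the tile row, y up the slope, z square out of the face. Checker field, and below it the tiles in a dark band. It lies on rubber pads: pressed, it gives a few mm along its own -z and springs back; stiffness not told.
- strip_a (a point): Centre line of the row of six inlay tiles at its -x end, level with the board's top face (board x = -90, y = -50 mm). Axes like the board's. The row runs straight from here to strip_b, 180 mm; the dark band round it is flat, level with the board.
- strip_b (a point): The +x end of the same line (board x = +90, y = -50 mm).
- tile1 (a joint): Inlay tile 1 of 6 from strip_a: light wood, 28.5 mm along x 28 mm across the row, centre at board x = -75, y = -50 mm. Value: m pushed in; at 0 its top is 3.5 mm proud, at 0.0035 flush and at its stop. A tight fit: moves only under about 12 N along the board's -z and stays where left. Starts 2.5 to 3.5 mm proud.
- tile2 (a joint): Inlay tile 2 of 6 from strip_a: light wood, 28.5 mm along x 28 mm across the row, centre at board x = -45, y = -50 mm. Value: m pushed in; at 0 its top is 3.5 mm proud, at 0.0035 flush and at its stop. A tight fit: moves only under about 12 N along the board's -z and stays where left. Starts 2.5 to 3.5 mm proud.
- tile3 (a joint): Inlay tile 3 of 6 from strip_a: light wood, 28.5 mm along x 28 mm across the row, centre at board x = -15, y = -50 mm. Value: m pushed in; at 0 its top is 3.5 mm proud, at 0.0035 flush and at its stop. A tight fit: moves only under about 12 N along the board's -z and stays where left. Starts 2.5 to 3.5 mm proud.
- tile4 (a joint): Inlay tile 4 of 6 from strip_a: light wood, 28.5 mm along x 28 mm across the row, centre at board x = 15, y = -50 mm. Value: m pushed in; at 0 its top is 3.5 mm proud, at 0.0035 flush and at its stop. A tight fit: moves only under about 12 N along the board's -z and stays where left. Starts 2.5 to 3.5 mm proud.
- tile5 (a joint): Inlay tile 5 of 6 from strip_a: light wood, 28.5 mm along x 28 mm across the row, centre at board x = 45, y = -50 mm. Value: m pushed in; at 0 its top is 3.5 mm proud, at 0.0035 flush and at its stop. A tight fit: moves only under about 12 N along the board's -z and stays where left. Starts 2.5 to 3.5 mm proud.
- tile6 (a joint): Inlay tile 6 of 6 from strip_a: light wood, 28.5 mm along x 28 mm across the row, centre at board x = 75, y = -50 mm. Value: m pushed in; at 0 its top is 3.5 mm proud, at 0.0035 flush and at its stop. A tight fit: moves only under about 12 N along the board's -z and stays where left. Starts 2.5 to 3.5 mm proud.
- roller: Hand roller, about 0.33 kg, upright in its rest. Origin: lowest point of the wheel, on the handle's axis; z up the handle, y along the axle, x the rolling direction. Rubber wheel 40 mm in diameter, 20 wide, turns freely in a fork 33 mm wide over all; guard plate 72 (x) x 62 (y) from z = 46 to 54 mm; square wooden handle 24 x 24, from z = 54 to 124 mm.
- roller_grip (a point): Point on the axis of the roller's handle, 95 mm above the roller's origin: a good height to grip it, on either pair of faces. Axes like the roller's.
- wheel (a joint): Turn of the roller's wheel about its axle, rad (0 at the start, grows without limit; 1 rad is 20 mm of rolling).
- rest: The roller's rest: dark wooden frame fixed to the table, 80 (x) x 74 (y) mm: end walls (at +x and -x) 50 mm high, side walls 24 mm high, 14 mm thick; opening 52 (x) x 46 (y) mm down to the table. Origin: centre of its underside. Wheel and fork hang in the opening, the guard plate lies on the end walls, roller x along rest x (either way round), roller origin 4 mm above the table.
- candlestick: Bystander: brass candlestick, 72 mm wide, 95 mm high; origin under its centre.
- jar: Bystander: green glass jar, 52 mm wide, 75 mm high; origin under its centre.
- trinket_box: Bystander: dark wooden trinket box, 94 x 64 x 50 mm; origin under its centre.

How it is judged:
On the way:
1. the roller's wheel, pressed on the board, has rolled at least 2 rad (40 mm along) while not all tiles are flush yet (contact force between roller and board above 2 N and (value of joint wheel above 2 rad or value of joint wheel below -2 rad) and not (value of joint each of tile1, tile2, tile3, tile4, tile5, tile6 above 0.002 m)).
At the end, for the whole second after the job is handed in: All six tiles are pushed in to within 1.5 mm of flush, and the roller stands in its rest, let go and still: within 13 mm of the rest's centre, less than 5 mm above its seat, within 0.12 rad of upright (value of joint each of tile1, tile2, tile3, tile4, tile5, tile6 above 0.002 m and horizontal distance between roller and rest below 0.013 m and z of roller in the frame of rest below 0.009 m and angle between roller's own z axis and vertical below 0.12 rad and linear speed of roller below 0.02 m/s); the robot touches nothing.
It fails at once if the roller is pressed on the board with more than 40 N (contact force between roller and board above 40 N).
It fails at once if the roller presses on the board (over 4 N) while more than 0.3 rad off square to its face (contact force between roller and board above 4 N and angle between the z axis of roller and the z axis of board, either way round above 0.3 rad).
It fails at once if the gripper presses on the board or its tiles (contact force between any of the fingers, the arm and board above 1.5 N).
It fails at once if a bystander is shifted more than 20 mm or knocked over (distance of any of candlestick, jar, trinket_box from where it was at the start of the episode above 0.02 m or angle between any of candlestick, jar, trinket_box's own z axis and vertical above 0.4 rad).
It also fails if it takes over 72 s, if anything falls off the work surface, if the arm or the gripper's body presses on something with over 40 N, if the wrist force passes 120 N, or if a joint passes its speed limit or range.

### The arm

A 6-joint arm with a two-finger parallel gripper is mounted at the origin on the work surface. World frame = base frame: x ahead of the robot, y to its left, z up, the work surface at z = 0. Lengths are in m, angles in rad, forces in N, time in s.
With the tool pointing down it reaches from about 0.275 to 0.825 m from the base axis. Payload 5.2 kg.
Tool frame: the origin (TCP) lies at the very end of the fingers, on their centre line; the grasp point (between the pads) lies 19 mm behind it; z points along the fingers, y is the line along which they close (so a half turn about z gives the same grasp; the last joint's range is limited). The gripper opens to 93 mm and grips with 3 to 60 N. Pads are 15 mm wide; open, the fingers measure 128 mm over their backs; the gripper's body (75 mm by 188 mm) begins 65 mm behind the grasp point.
Start: joints at [-1.39, 0.259, 1.535, -0, 1.348, -0.203], TCP at [0.206, -0.51, 0.219] pointing down, gripper open.
Joint ranges: [-3.14, 3.14], [-0.91, 2.08], [0.19, 2.58], [-1.22, 4.36], [0.22, 2.71], [-3.12, 3.12]. Speed limits (rad/s): [2.57, 2.57, 3.14, 3.14, 3.14, 3.14].

### API

Orientations are given as a unit quaternion [w, x, y, z].
In Python, from workcell import r gives the robot as it stands. The module is installed in compiled form; this text tells all that it offers.
- The arm moves only by the shell command python3 -m crank 'ROWS'. ROWS is JSON, a list of rows, each an object of numbers: "dx", "dy", "dz": the shift along the world's x, y, z in m; "wx", "wy", "wz": the turn, a rotation vector about the world's x, y, z in degrees; "claw": the opening, from 0 (shut) to 1 (fully open). A call has 1 to 12 rows; each row is the pose to reach, as a shift and turn from the pose commanded when the call began; what a row does not reach only later rows make up. A row lasts 1/8 s, in which the tool goes at most 62.5 mm and 10.7 degrees, less where a joint would pass 70% of its speed; a pose out of reach is approached as far as the arm can. A call with a gripper value outside its range is refused whole. The fingers move at their own pace and stop on an object; the grip force is fixed at half the most. Time passes only in rows, so rows that repeat a pose let the fingers close. It gives the time, the measured TCP pose, the force, the opening and the grip force at its end, in the units of the state.
- r.read_state(): the state, without advancing time (a new reading comes with each control period).
- r.grab_frame(name): name is "side" or "top"; returns (picture, depth): 480x640x3 uint8, blue, green, red; 480x640 float32, m along the optical axis (not along the pixel's ray), 0 where there is no reading.
- r.get_calibration(name): a dict with "fx", "fy", "cx", "cy" (pixels), "k1" (the pictures are not rectified: a ray, as slopes to the right and down, at radius r is drawn at 1 + k1 r^2 times it, then the intrinsics apply), "R" (3x3) and "t" (3): a world point X has camera coordinates R X + t. Camera axes: x right, y down, z forward; pixel columns grow to the right and rows downward; lengths in m; the calibration is good to about 2 mm. A picture is of the moment at which its call begins. get_calibration takes no time and is no camera call.
- r.job_done(): hands the job in; it is judged then, once.
The state is a dict: "time_s": time; "qpos": joint angles; "dq": joint speeds; "joint_efforts": joint torques, N m; "eef_pos": TCP position; "orientation": TCP orientation; "force": force on the tool from outside, world axes, zero at the start; "moment": the same for the moment, N m; "gripper_width": finger opening in m; "grasp_force": force on a finger pad.
Only numpy, scipy, OpenCV 4.12 (cv2) and the standard library are available. Lean on these libraries where they do the work, as an engineer would, in place of code of your own. Each camera call takes 0.05 s, during which the arm holds its last target. There are 200 camera calls.

## Working session

There is one attempt and no reset: what is moved stays moved. The work goes in short steps, Python scripts to look and compute and a shell command to move; the robot and the scene stay as the last step left them, time stands still between calls to the robot, and variables do not carry over. Pictures are saved under pics/ and viewed, at most 10 in all, crops included, and the job is handed in when it is done.

```bash
mkdir -p pics; python3 - <<'E'
from workcell import r
import cv2,numpy as np
s=r.read_state(); print(s)
for n in("side","top"):
    im,d=r.grab_frame(n); cv2.imwrite(f"pics/{n}0.png",im); np.save(f"{n}0.npy",d); print(r.get_calibration(n))
E
```

```text
{'time_s': 0.0, 'qpos': array([-1.38979818e+00,  2.59374236e-01,  1.53606456e+00, -3.11345311e-05,
        1.34797662e+00, -2.02807929e-01]), 'dq': array([-0.00117747, -0.00011056, -0.00088367, -0.00124797,  0.00218977,
       -0.0012144 ]), 'joint_efforts': array([ 2.71917124e-04, -4.37309074e+01, -2.84001338e+01,  7.16427038e-02,
        4.12770140e-02, -1.47962051e-04]), 'eef_pos': array([ 0.20585778, -0.50944597,  0.21780832]), 'orientation': array([-9.11494088e-04,  9.81641985e-01,  1.90730653e-01, -5.24003702e-06]), 'force': array([-0.05684381,  0.31143447, -0.55390375]), 'moment': array([0.02582085, 0.01408888, 0.00189625]), 'grasp_force': 0.0, 'gripper_width': 0.09283417962487625}
{'fx': 577.7486123803108, 'fy': 577.7486123803108, 'cx': 317.5252961786226, 'cy': 242.30345239323378, 'k1': -0.10763461160860908, 'R': array([[-0.98117844, -0.1930587 ,  0.00414706],
       [-0.15600071,  0.77981641, -0.60625914],
       [ 0.11380966, -0.59549535, -0.79525634]]), 't': array([0.53610615, 0.21083948, 0.99578527])}
{'fx': 456.7705178045707, 'fy': 456.7705178045707, 'cx': 323.3305745628455, 'cy': 233.00441859773787, 'k1': -0.1139535428637688, 'R': array([[ 0.02014891, -0.99880849,  0.04444803],
       [-0.98249985, -0.02801455, -0.18414461],
       [ 0.1851704 , -0.03995987, -0.98189365]]), 't': array([-0.14066719,  0.54091853,  0.83109879])}
```

View pics/side0.png

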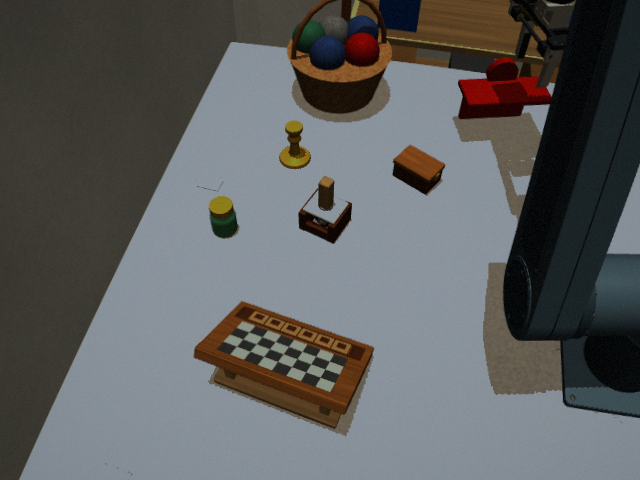

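View pics/top0.png

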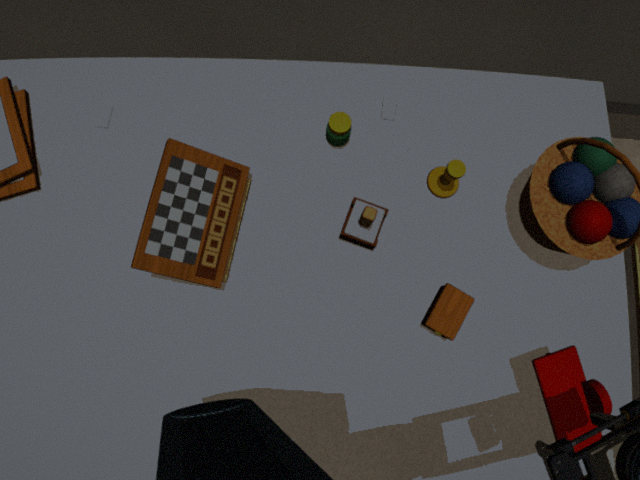

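The side view shows the board around (285,350), with its tile row from (258,318) to (342,347). The roller handle's top is at (326,182). In the top view the board's corners are (168,140), (249,168), (220,288) and (132,266), the tiles face right, and the handle is at (368,213) in the rest at (364,223).

```bash
cat > h.py <<'E'
from workcell import r
import numpy as np, cv2
def cloud(n,d):
    c=r.get_calibration(n); K=np.array([[c['fx'],0,c['cx']],[0,c['fy'],c['cy']],[0,0,1]])
    v,u=np.mgrid[:480,:640]; p=np.stack([u.ravel(),v.ravel()],1).astype(np.float32)
    q=cv2.undistortPoints(p[:,None],K,np.array([c['k1'],0,0,0.]))[:,0]
    X=np.c_[q,np.ones(len(q))]*d.ravel()[:,None]
    return ((X-c['t'])@c['R']).reshape(480,640,3)
def project(n,X):
    c=r.get_calibration(n); K=np.array([[c['fx'],0,c['cx']],[0,c['fy'],c['cy']],[0,0,1]])
    return cv2.projectPoints(np.float64(X).reshape(-1,1,3),cv2.Rodrigues(c['R'])[0],c['t'],K,np.array([c['k1'],0,0,0.]))[0][:,0]
def poly(P,pts):
    m=np.zeros((480,640),np.uint8); cv2.fillPoly(m,[np.int32(pts)],1); return P[m>0]
E
python3 - <<'E'
from h import *
T=cloud('top',np.load('top0.npy')); S=cloud('side',np.load('side0.npy'))
# table check
for n,C,pts in(('top',T,[(270,150),(310,150),(310,350),(270,350)]),('side',S,[(240,250),(290,250),(290,290),(240,290)])):
    p=poly(C,pts); p=p[np.isfinite(p).all(1)]; print(n,'table z',np.median(p[:,2]),p[:,2].std())
# board
for n,C,pts in(('top',T,[(172,150),(240,175),(215,280),(140,262)]),('side',S,[(242,310),(365,350),(345,395),(205,350)])):
    p=poly(C,pts); p=p[p[:,2]>.02]
    for _ in range(4):
        m=np.median(p,0) if 0 else p.mean(0); nv=np.linalg.svd(p-m,full_matrices=0)[2][2]; nv*=np.sign(nv[2]); e=(p-m)@nv; p=p[abs(e)<.004]
    print(n,'n',nv,'tilt',np.degrees(np.arccos(nv[2])),'e',e.std(),m)
    # extents
    A=C.reshape(-1,3); k=(abs((A-m)@nv)<.005)&(np.linalg.norm(A-m,axis=1)<.17)&(A[:,2]>.02); A=A[k]
    y=np.array([0,0,1])-nv*nv[2]; y/=np.linalg.norm(y); x=np.cross(y,nv)
    B=np.c_[(A-m)@x,(A-m)@y]; rc=cv2.minAreaRect(np.float32(B)); print('rect',rc)
    c=m+x*rc[0][0]+y*rc[0][1]; print('centre',c,'x',x,'y',y)
# roller
for n,C,(u,v) in(('top',T,(366,222)),('side',S,(326,205))):
    A=C.reshape(-1,3); c0=C[v,u]; A=A[(np.linalg.norm(A[:,:2]-c0[:2],axis=1)<.08)]
    for lo,hi in((.118,.14),(.05,.066),(.042,.066)):
        k=(A[:,2]>lo)&(A[:,2]<hi); q=A[k]; print(n,lo,len(q),q.mean(0),cv2.minAreaRect(np.float32(q[:,:2])))
E
```

```text
top table z -0.00036217242151080165 0.06167965950657164
side table z -0.0007772985250689239 0.049150120789834446
top n [-0.10567746 -0.63820584  0.76257825] tilt 40.307979071273046 e 0.0013774813501785063 [0.56280124 0.12167795 0.07875287]
rect ((0.005431920289993286, -0.002475433051586151), (0.26056963205337524, 0.11050958186388016), 6.378429412841797)
centre [0.56785181 0.11892824 0.07715153] x [ 0.98656639 -0.16336082  0.        ] y [0.12457541 0.75233407 0.64689598]
side n [-0.09342674 -0.53971092  0.8366502 ] tilt 33.211938156426925 e 0.0009749987995128079 [0.56742573 0.12944553 0.08316174]
rect ((0.005134955048561096, -0.010252855718135834), (0.2521411180496216, 0.17298972606658936), 0.17723765969276428)
centre [0.5710223  0.12011732 0.07754587] x [ 0.98534583 -0.17056844  0.        ] y [0.14270612 0.82438979 0.54773756]
top 0.118 179 [ 0.56826043 -0.20689482  0.12651063] ((0.5693895816802979, -0.2075275331735611), (0.02393905259668827, 0.02489601820707321), 70.41352844238281)
top 0.05 939 [ 0.56574999 -0.20509311  0.05696381] ((0.5696032047271729, -0.20841698348522186), (0.07316628098487854, 0.0804729014635086), 71.5479736328125)
top 0.042 1088 [ 0.56565323 -0.20527542  0.05570876] ((0.5701860785484314, -0.2081911861896515), (0.07375053316354752, 0.08170107752084732), 71.14292907714844)
side 0.118 149 [ 0.5705753  -0.20190538  0.12510904] ((0.5707786083221436, -0.20418941974639893), (0.025334946811199188, 0.02378850243985653), 71.29214477539062)
side 0.05 742 [ 0.56886395 -0.19560542  0.05660978] ((0.5716753005981445, -0.20441868901252747), (0.07514581084251404, 0.07925309985876083), 71.11605072021484)
side 0.042 905 [ 0.56832108 -0.19526201  0.054964  ] ((0.5723726749420166, -0.20569458603858948), (0.07774761319160461, 0.08213730901479721), 70.4801025390625)
```

```bash
python3 - <<'E'
from h import *
from scipy.optimize import least_squares
from scipy.spatial.transform import Rotation as Ro
T=cloud('top',np.load('top0.npy')); S=cloud('side',np.load('side0.npy'))
P=[]
for n,C,pts in(('top',T,[(178,155),(238,177),(212,275),(145,258)]),('side',S,[(246,312),(360,350),(343,390),(210,350)])):
    p=poly(C,pts); P.append(p[(p[:,2]>.02)&(p[:,2]<.15)])
cam=dict(top=[(168,140),(249,168),(220,288),(132,266)],side=[(373,347),(243,303),(195,352),(347,403)]) 
# corner order in board coords: image corners -> 
L={'top':[(125,85),(125,-85),(-125,-85),(-125,85)],'side':[(-125,-85),(125,-85),(125,85),(-125,85)]}
def pose(q): return Ro.from_euler('ZX',[q[3],q[4]]).as_matrix(),q[:3]
def res(q,which=('top','side'),wd=1):
    R,t=pose(q); o=[]
    for n in which:
        X=np.c_[np.array(L[n])*1e-3,np.zeros(4)]@R.T+t
        o+=[((project(n,X)-cam[n])/1.5).ravel()]
    if wd:
        for n,p in zip(('top','side'),P):
            if n in which: o+=[np.arctan(((p-t)@R[:,2]-.0005)/.003)*20/np.sqrt(len(p))]
    o.append([(q[4]-np.radians(30))/.001*wd])
    return np.concatenate(o)
q0=[.57,.12,.078,-.17,.52]
for w,wd in((('top','side'),1),(('top',),1),(('side',),1),(('top','side'),0)):
    s=least_squares(res,q0,args=(w,wd)); R,t=pose(s.x); print(w,wd,s.x,'cost',s.cost)
    for n in w:
        X=np.c_[np.array(L[n])*1e-3,np.zeros(4)]@R.T+t; print(n,(project(n,X)-cam[n]).round(1).tolist())
    for p in P: e=(p-t)@R[:,2]; print('depth',np.percentile(e*1e3,[5,25,50,75,95]).round(1))
E
python3 - <<'E'
import cv2
a=cv2.imread('pics/side0.png')[290:420,185:385];cv2.imwrite('pics/c1.png',cv2.resize(a,None,fx=4,fy=4,interpolation=cv2.INTER_CUBIC))
E
```

```text
('top', 'side') 1 [ 0.56922406  0.12027359  0.07791552 -0.17854685  0.52287274] cost 87.37518840190516
top [[-0.7, -2.9], [-0.1, -0.9], [-0.6, 0.4], [-1.5, 1.8]]
side [[2.2, -0.7], [-1.0, -2.9], [-0.3, -4.9], [1.4, 1.7]]
depth [-1.7 -0.1  1.   2.2  4.1]
depth [-1.7 -0.6  0.2  1.   2.3]
('top',) 1 [ 0.56870838  0.11863068  0.07747698 -0.18239873  0.52318992] cost 47.68150746212935
top [[0.4, -2.6], [0.9, -0.4], [0.0, 0.8], [-0.8, 1.9]]
depth [-2.2 -0.6  0.5  1.7  3.6]
depth [-2.2 -1.  -0.3  0.5  1.8]
('side',) 1 [ 0.56940744  0.1230004   0.07911202 -0.17620686  0.52334592] cost 33.466753735782135
side [[1.9, 0.2], [-1.8, -1.8], [-1.0, -3.5], [1.2, 3.0]]
depth [-1.4  0.2  1.3  2.5  4.4]
depth [-1.4 -0.3  0.5  1.3  2.6]
('top', 'side') 0 [ 0.57061781  0.12000652  0.0696591  -0.16944647  0.52489401] cost 6.042298429165768
top [[0.1, -1.7], [-0.0, -0.6], [1.0, -0.2], [0.9, 2.0]]
side [[0.8, 0.6], [-1.9, -0.2], [-0.1, -2.1], [0.9, 2.9]]
depth [ 5.3  6.9  8.1  9.3 11.2]
depth [5.2 6.5 7.3 8.1 9.5]
```

View pics/c1.png

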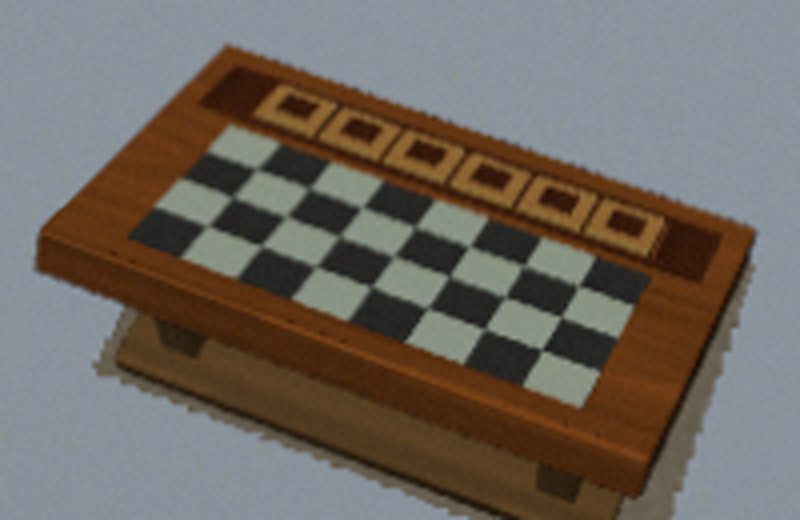

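The crop shows the board's top-face corners near (755,233), (228,45), (40,238) and (645,462) in crop pixels, and all six tiles raised. The first joint fit agrees to about 3 mm. I'll use board centre ≈ (0.569, 0.120, 0.078) with yaw ≈ -10°, and roller ≈ (0.570, -0.206) with x axis at yaw ≈ -19°. Next I move above the handle with the fingers closing along roller x.

```bash
python3 -m crank '[{"dx":0.05,"dy":0.04,"wz":8},{"dx":0.1,"dy":0.08,"wz":16},{"dx":0.145,"dy":0.12,"wz":24},{"dx":0.19,"dy":0.16,"wz":32},{"dx":0.235,"dy":0.2,"wz":40},{"dx":0.28,"dy":0.24,"wz":46},{"dx":0.325,"dy":0.28,"wz":49},{"dx":0.364,"dy":0.303,"wz":49},{"dx":0.364,"dy":0.303,"wz":49},{"dx":0.364,"dy":0.303,"wz":49},{"dx":0.364,"dy":0.303,"wz":49}]'
cat > st.py <<'E'
from workcell import r
import numpy as np
from scipy.spatial.transform import Rotation as Ro
s=r.read_state(); q=s['orientation']; R=Ro.from_quat([*q[1:],q[0]]).as_matrix()
print('t',round(s['time_s'],2),'p',s['eef_pos'].round(4),'F',s['force'].round(2),'w',round(s['gripper_width'],4),'g',round(s['grasp_force'],1),'q',s['qpos'].round(2))
print('toolz',R[:,2].round(3),'tooly',R[:,1].round(3),'yaw y',np.degrees(np.arctan2(R[1,1],R[0,1])).round(1))
E
python3 st.py
```

```text
t 0.1 p [ 0.2059 -0.5095  0.2179] F [ 0.27 -0.42 -0.39] w 0.0931 g 0.0 q [-1.39  0.26  1.54  0.    1.35 -0.2 ]
toolz [-0.     0.002 -1.   ] tooly [ 0.374 -0.927 -0.002] yaw y -68.0invalid input at $[0]: expected keys dx, dy, dz, wx, wy, wz, claw
```

```bash
python3 -m crank '[{"dx":0.09,"dy":0.075,"dz":0,"wx":0,"wy":0,"wz":15,"claw":1},{"dx":0.18,"dy":0.15,"dz":0,"wx":0,"wy":0,"wz":30,"claw":1},{"dx":0.28,"dy":0.24,"dz":0,"wx":0,"wy":0,"wz":45,"claw":1},{"dx":0.364,"dy":0.303,"dz":0,"wx":0,"wy":0,"wz":49,"claw":1},{"dx":0.364,"dy":0.303,"dz":0,"wx":0,"wy":0,"wz":49,"claw":1},{"dx":0.364,"dy":0.303,"dz":0,"wx":0,"wy":0,"wz":49,"claw":1},{"dx":0.364,"dy":0.303,"dz":0,"wx":0,"wy":0,"wz":49,"claw":1},{"dx":0.364,"dy":0.303,"dz":0,"wx":0,"wy":0,"wz":49,"claw":1},{"dx":0.364,"dy":0.303,"dz":0,"wx":0,"wy":0,"wz":49,"claw":1},{"dx":0.364,"dy":0.303,"dz":0,"wx":0,"wy":0,"wz":49,"claw":1},{"dx":0.364,"dy":0.303,"dz":0,"wx":0,"wy":0,"wz":49,"claw":1}]'; python3 st.py
```

```text
time_s: 1.48
eef_pos: [0.569, -0.208, 0.2186]
orientation: [-0.0, 0.815, 0.58, -0.0]
force: [-0.2, 0.2, -0.2]
gripper_width: 0.0928
grasp_force: 0.0
t 1.48 p [ 0.569  -0.208   0.2186] F [-0.21  0.21 -0.18] w 0.0928 g 0.0 q [-0.53  0.36  1.39 -0.    1.39 -0.2 ]
toolz [-0.001 -0.    -1.   ] tooly [ 0.945 -0.327 -0.   ] yaw y -19.1
```

```bash
python3 -m crank '[{"dx":0.001,"dy":0.0015,"dz":-0.04,"wx":0,"wy":0,"wz":0,"claw":1},{"dx":0.001,"dy":0.0015,"dz":-0.08,"wx":0,"wy":0,"wz":0,"claw":1},{"dx":0.001,"dy":0.0015,"dz":-0.12,"wx":0,"wy":0,"wz":0,"claw":1},{"dx":0.001,"dy":0.0015,"dz":-0.138,"wx":0,"wy":0,"wz":0,"claw":1},{"dx":0.001,"dy":0.0015,"dz":-0.138,"wx":0,"wy":0,"wz":0,"claw":1},{"dx":0.001,"dy":0.0015,"dz":-0.138,"wx":0,"wy":0,"wz":0,"claw":0},{"dx":0.001,"dy":0.0015,"dz":-0.138,"wx":0,"wy":0,"wz":0,"claw":0},{"dx":0.001,"dy":0.0015,"dz":-0.138,"wx":0,"wy":0,"wz":0,"claw":0},{"dx":0.001,"dy":0.0015,"dz":-0.138,"wx":0,"wy":0,"wz":0,"claw":0},{"dx":0.001,"dy":0.0015,"dz":-0.138,"wx":0,"wy":0,"wz":0,"claw":0},{"dx":0.001,"dy":0.0015,"dz":-0.138,"wx":0,"wy":0,"wz":0,"claw":0}]'; python3 st.py
```

```text
time_s: 2.85
eef_pos: [0.571, -0.2054, 0.0806]
orientation: [-0.0, 0.814, 0.581, -0.0]
force: [0.3, 0.9, 0.8]
gripper_width: 0.0378
grasp_force: 0.0
t 2.85 p [ 0.571  -0.2054  0.0806] F [0.27 0.86 0.79] w 0.0378 g 0.0 q [-0.53  0.48  1.57  0.    1.09 -0.2 ]
toolz [-0.  0. -1.] tooly [ 0.945 -0.326 -0.   ] yaw y -19.0
```

```bash
python3 - <<'E'
from h import *
im,d=r.grab_frame('side'); cv2.imwrite('pics/side1.png',im)
a=im[130:290,230:430]; cv2.imwrite('pics/c2.png',cv2.resize(a,None,fx=3.5,fy=3.5,interpolation=cv2.INTER_CUBIC))
E
```

```text
(no output)
```

View pics/c2.png

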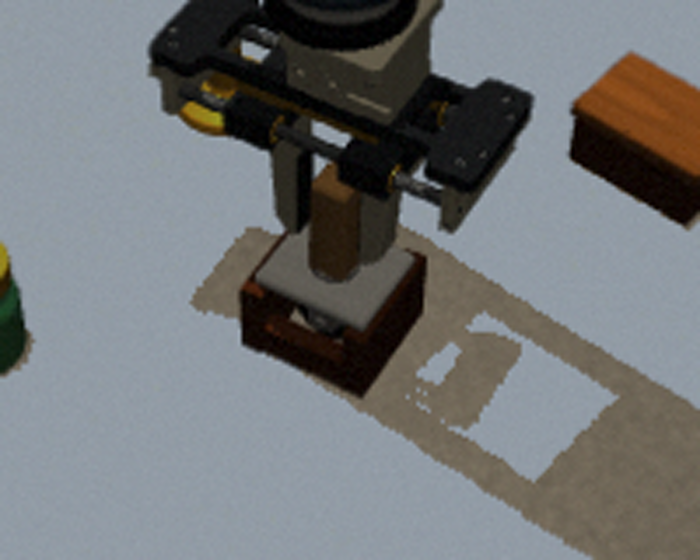

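The picture shows the fingers at crop (290,190) and (378,215), either side of the handle at (335,230) and not yet closed. The guard plate lies level on the rest. I'll keep closing.

```bash
python3 -m crank '[{"dx":0,"dy":0,"dz":0,"wx":0,"wy":0,"wz":0,"claw":0},{"dx":0,"dy":0,"dz":0,"wx":0,"wy":0,"wz":0,"claw":0},{"dx":0,"dy":0,"dz":0,"wx":0,"wy":0,"wz":0,"claw":0},{"dx":0,"dy":0,"dz":0,"wx":0,"wy":0,"wz":0,"claw":0},{"dx":0,"dy":0,"dz":0,"wx":0,"wy":0,"wz":0,"claw":0}]'; python3 st.py
```

```text
time_s: 3.52
eef_pos: [0.5709, -0.2055, 0.0806]
orientation: [-0.0, 0.814, 0.581, -0.0]
force: [-0.6, -0.4, -0.1]
gripper_width: 0.0235
grasp_force: 30.0
t 3.52 p [ 0.5709 -0.2055  0.0806] F [-0.55 -0.4  -0.09] w 0.0235 g 30.0 q [-0.53  0.48  1.57 -0.    1.09 -0.2 ]
toolz [-0.  0. -1.] tooly [ 0.945 -0.326 -0.   ] yaw y -19.0
```

```bash
python3 -m crank '[{"dx":0,"dy":0,"dz":0.03,"wx":0,"wy":0,"wz":0,"claw":0},{"dx":0,"dy":0,"dz":0.07,"wx":0,"wy":0,"wz":0,"claw":0},{"dx":0,"dy":0,"dz":0.11,"wx":0,"wy":0,"wz":0,"claw":0},{"dx":0,"dy":0,"dz":0.15,"wx":0,"wy":0,"wz":0,"claw":0},{"dx":0,"dy":0,"dz":0.15,"wx":0,"wy":0,"wz":0,"claw":0},{"dx":0,"dy":0,"dz":0.15,"wx":0,"wy":0,"wz":0,"claw":0}]' >/dev/null
cat > plan.py <<'E'
import sys
from h import *
from scipy.spatial.transform import Rotation as Ro
c=np.array([.5693,.1205,.0778]); B=Ro.from_euler('ZX',[-10,30],degrees=True).as_matrix()
s=r.read_state(); q=s['orientation']; R0=Ro.from_quat([*q[1:],q[0]]); p0=s['eef_pos']
Rt=np.stack([np.cross(B[:,0],-B[:,2]),B[:,0],-B[:,2]],1)
print('B',B.round(4).tolist()); w=(Ro.from_matrix(Rt)*R0.inv()).as_rotvec(degrees=True); print('turn',w.round(2))
T=R0.as_matrix(); o=p0+.0766*T[:,2]; b=B.T@(o-c); print('roller origin in board mm',(b*1e3).round(1),'F board',(B.T@s['force']).round(2))
for a in sys.argv[1:]:
    x=np.array(eval(a))*1e-3; print(a,'TCP shift',(c+B@x+.0766*B[:,2]-p0).round(4))
E
python3 st.py; python3 plan.py "(-75,-50,60)" "(-75,-50,20)"
```

```text
t 4.28 p [ 0.5702 -0.205   0.2288] F [-0.12 -0.3  -2.75] w 0.0237 g 30.0 q [-0.53  0.35  1.38 -0.    1.41 -0.2 ]
toolz [-0.002  0.001 -1.   ] tooly [ 0.945 -0.326 -0.003] yaw y -19.0
B [[0.9848, 0.1504, -0.0868], [-0.1736, 0.8529, -0.4924], [0.0, 0.5, 0.866]]
turn [29.01 -7.66  8.76]
roller origin in board mm [  57.2 -240.2  224.7] F board [-0.07 -1.65 -2.22]
(-75,-50,60) TCP shift [-0.0941  0.2287 -0.0577]
(-75,-50,20) TCP shift [-0.0906  0.2484 -0.0924]
```

```bash
python3 -m crank '[{"dx":-0.02,"dy":0.045,"dz":0,"wx":6,"wy":-1.6,"wz":1.8,"claw":0},{"dx":-0.04,"dy":0.09,"dz":0,"wx":12,"wy":-3.2,"wz":3.6,"claw":0},{"dx":-0.06,"dy":0.135,"dz":-0.01,"wx":18,"wy":-4.8,"wz":5.4,"claw":0},{"dx":-0.08,"dy":0.18,"dz":-0.025,"wx":24,"wy":-6.4,"wz":7.2,"claw":0},{"dx":-0.0941,"dy":0.2287,"dz":-0.0577,"wx":29,"wy":-7.7,"wz":8.8,"claw":0},{"dx":-0.0941,"dy":0.2287,"dz":-0.0577,"wx":29,"wy":-7.7,"wz":8.8,"claw":0},{"dx":-0.0941,"dy":0.2287,"dz":-0.0577,"wx":29,"wy":-7.7,"wz":8.8,"claw":0},{"dx":-0.0941,"dy":0.2287,"dz":-0.0577,"wx":29,"wy":-7.7,"wz":8.8,"claw":0},{"dx":-0.0941,"dy":0.2287,"dz":-0.0577,"wx":29,"wy":-7.7,"wz":8.8,"claw":0}]' >/dev/null; python3 st.py; python3 plan.py "(-75,-50,15)" "(-75,-50,8)"; python3 - <<'E'
from h import *
im,d=r.grab_frame('side'); np.save('side2.npy',d); a=im[210:430,150:420]; cv2.imwrite('pics/c3.png',cv2.resize(a,None,fx=2.6,fy=2.6,interpolation=cv2.INTER_CUBIC))
E
```

```text
t 5.4 p [0.4777 0.0224 0.1734] F [ 0.33 -0.69 -2.58] w 0.0239 g 30.0 q [-0.58  0.21  1.85  0.49  1.33 -0.58]
toolz [ 0.091  0.49  -0.867] tooly [ 0.985 -0.175  0.005] yaw y -10.1
B [[0.9848, 0.1504, -0.0868], [-0.1736, 0.8529, -0.4924], [0.0, 0.5, 0.866]]
turn [0.13 0.25 0.07]
roller origin in board mm [-72.8 -49.7  62.5] F board [ 0.44 -1.83 -1.93]
(-75,-50,15) TCP shift [ 0.0022  0.0234 -0.0413]
(-75,-50,8) TCP shift [ 0.0028  0.0268 -0.0474]
```

View pics/c3.png

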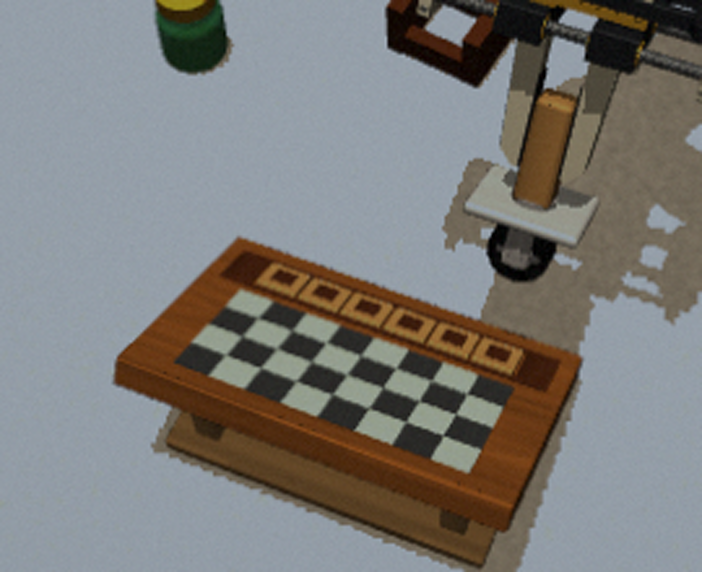

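The roller hangs square over tile 1, with the wheel at crop (520,255) and tile 1 at (498,352). Now I lower it towards contact.

```bash
python3 -m crank '[{"dx":0.001,"dy":0.012,"dz":-0.022,"wx":0,"wy":0,"wz":0,"claw":0},{"dx":0.0028,"dy":0.0268,"dz":-0.0474,"wx":0.1,"wy":0.2,"wz":0.1,"claw":0},{"dx":0.0028,"dy":0.0268,"dz":-0.0474,"wx":0.1,"wy":0.2,"wz":0.1,"claw":0},{"dx":0.0028,"dy":0.0268,"dz":-0.0474,"wx":0.1,"wy":0.2,"wz":0.1,"claw":0},{"dx":0.0028,"dy":0.0268,"dz":-0.0474,"wx":0.1,"wy":0.2,"wz":0.1,"claw":0}]' >/dev/null; python3 plan.py "(-75,-50,3)"
python3 -m crank '[{"dx":0.0001,"dy":0.0005,"dz":-0.0009,"wx":0,"wy":0,"wz":0,"claw":0},{"dx":0.0002,"dy":0.001,"dz":-0.0017,"wx":0,"wy":0,"wz":0,"claw":0},{"dx":0.0003,"dy":0.0015,"dz":-0.0026,"wx":0,"wy":0,"wz":0,"claw":0},{"dx":0.0003,"dy":0.0015,"dz":-0.0026,"wx":0,"wy":0,"wz":0,"claw":0}]'>/dev/null; python3 plan.py "(-75,-50,0)"
```

```text
B [[0.9848, 0.1504, -0.0868], [-0.1736, 0.8529, -0.4924], [0.0, 0.5, 0.866]]
turn [ 0.02  0.09 -0.02]
roller origin in board mm [-74.9 -49.9   8.4] F board [ 0.75 -0.24 -3.32]
(-75,-50,3) TCP shift [ 0.0005  0.0026 -0.0048]
B [[0.9848, 0.1504, -0.0868], [-0.1736, 0.8529, -0.4924], [0.0, 0.5, 0.866]]
turn [-0.05 -0.04 -0.05]
roller origin in board mm [-76.2 -49.6   4.1] F board [ 0.41 -1.81 -2.85]
(-75,-50,0) TCP shift [ 0.0014  0.0016 -0.0037]
```

```bash
for i in 1 2 3 4; do python3 -m crank '[{"dx":0.0001,"dy":0.0005,"dz":-0.0009,"wx":0,"wy":0,"wz":0,"claw":0},{"dx":0.0001,"dy":0.0005,"dz":-0.0009,"wx":0,"wy":0,"wz":0,"claw":0}]'>/dev/null; python3 plan.py | tail -1; done
```

```text
roller origin in board mm [-76.2 -49.6   3.1] F board [-0.28 -0.93 -2.21]
roller origin in board mm [-75.8 -49.6   2.3] F board [ 0.08 -1.05  0.53]
roller origin in board mm [-75.4 -49.7   1.6] F board [-0.49 -0.54  3.96]
roller origin in board mm [-75.2 -49.7   0.7] F board [-1.19 -1.02  8.16]
```

```bash
for i in 1 2 3 4 5; do python3 -m crank '[{"dx":0.0001,"dy":0.0005,"dz":-0.0009,"wx":0,"wy":0,"wz":0,"claw":0},{"dx":0.0001,"dy":0.0005,"dz":-0.0009,"wx":0,"wy":0,"wz":0,"claw":0}]'>/dev/null; python3 plan.py | tail -1; done
```

```text
roller origin in board mm [-74.9 -49.7  -0.1] F board [0.6  0.31 9.56]
roller origin in board mm [-74.7 -49.7  -1. ] F board [-0.25  0.49  9.46]
roller origin in board mm [-74.6 -49.7  -2.1] F board [-0.63 -0.41  9.77]
roller origin in board mm [-74.4 -49.7  -2.9] F board [ 0.12 -0.17 12.75]
roller origin in board mm [-73.9 -49.8  -3.5] F board [-0.75 -0.27 14.04]
```

```bash
for i in 1 2; do python3 -m crank '[{"dx":0.0001,"dy":0.0005,"dz":-0.0009,"wx":0,"wy":0,"wz":0,"claw":0},{"dx":0.0001,"dy":0.0005,"dz":-0.0009,"wx":0,"wy":0,"wz":0,"claw":0}]'>/dev/null; python3 plan.py | tail -1; done
python3 -m crank '[{"dx":-0.0049,"dy":0.0009,"dz":0,"wx":0,"wy":0,"wz":0,"claw":0},{"dx":-0.0098,"dy":0.0017,"dz":0,"wx":0,"wy":0,"wz":0,"claw":0},{"dx":-0.0128,"dy":0.0023,"dz":0,"wx":0,"wy":0,"wz":0,"claw":0},{"dx":-0.0128,"dy":0.0023,"dz":0,"wx":0,"wy":0,"wz":0,"claw":0}]'>/dev/null; python3 plan.py
```

```text
roller origin in board mm [-73.4 -49.8  -4.1] F board [-1.36  0.8  17.46]
roller origin in board mm [-72.8 -49.8  -4.7] F board [ 0.15  0.13 19.61]
B [[0.9848, 0.1504, -0.0868], [-0.1736, 0.8529, -0.4924], [0.0, 0.5, 0.866]]
turn [0.09 0.31 0.04]
roller origin in board mm [-85.7 -49.8  -4.7] F board [ 0.42  1.63 18.53]
```

```bash
for i in 1 2 3; do python3 -m crank '[{"dx":0.0049,"dy":-0.0009,"dz":0,"wx":0,"wy":0,"wz":0,"claw":0},{"dx":0.0098,"dy":-0.0017,"dz":0,"wx":0,"wy":0,"wz":0,"claw":0},{"dx":0.0148,"dy":-0.0026,"dz":0,"wx":0,"wy":0,"wz":0,"claw":0}]'>/dev/null; python3 plan.py|tail -1;python3 plan.py|grep turn; done
```

```text
roller origin in board mm [-70.7 -49.8  -4.7] F board [-0.7   1.03 20.4 ]
turn [0.09 0.28 0.03]
roller origin in board mm [-56.8 -49.9  -4.9] F board [-0.58  0.77 20.15]
turn [ 0.07  0.19 -0.02]
roller origin in board mm [-40.6 -49.9  -4.5] F board [-0.87 -0.24 20.93]
turn [0.1  0.29 0.04]
```

```bash
for i in 1 2 3 4 5; do python3 -m crank '[{"dx":0.0049,"dy":-0.0009,"dz":0,"wx":0,"wy":0,"wz":0,"claw":0},{"dx":0.0098,"dy":-0.0017,"dz":0,"wx":0,"wy":0,"wz":0,"claw":0},{"dx":0.0148,"dy":-0.0026,"dz":0,"wx":0,"wy":0,"wz":0,"claw":0}]'>/dev/null; python3 plan.py|tail -1; done
```

```text
roller origin in board mm [-26.6 -50.   -4.7] F board [-1.26 -0.9  19.07]
roller origin in board mm [-10.6 -50.1  -4.4] F board [-0.25 -0.33 18.62]
roller origin in board mm [  3.4 -50.1  -4.5] F board [-0.85 -1.56 19.65]
roller origin in board mm [ 19.4 -50.2  -4.2] F board [-1.18 -0.81 18.98]
roller origin in board mm [ 33.4 -50.2  -4.3] F board [ 0.17 -1.6  18.56]
```

```bash
for i in 1 2 3; do python3 -m crank '[{"dx":0.0049,"dy":-0.0009,"dz":0,"wx":0,"wy":0,"wz":0,"claw":0},{"dx":0.0098,"dy":-0.0017,"dz":0,"wx":0,"wy":0,"wz":0,"claw":0},{"dx":0.0148,"dy":-0.0026,"dz":0,"wx":0,"wy":0,"wz":0,"claw":0}]'>/dev/null; python3 plan.py|tail -1; done
python3 -m crank '[{"dx":0.0039,"dy":-0.0007,"dz":0,"wx":0,"wy":0,"wz":0,"claw":0},{"dx":0.0079,"dy":-0.0014,"dz":0,"wx":0,"wy":0,"wz":0,"claw":0},{"dx":0.0079,"dy":-0.0014,"dz":0,"wx":0,"wy":0,"wz":0,"claw":0}]'>/dev/null; python3 plan.py|tail -1; python3 st.py|head -1
```

```text
roller origin in board mm [ 49.5 -50.3  -4. ] F board [-0.44 -1.76 18.74]
roller origin in board mm [ 63.4 -50.3  -4.1] F board [-1.96 -0.91 18.08]
roller origin in board mm [ 79.5 -50.4  -3.9] F board [-1.51 -1.49 18.13]
roller origin in board mm [ 88.1 -50.4  -3.7] F board [ 0.23 -2.73 18.01]
t 14.32 p [0.6417 0.0265 0.1158] F [ -1.74 -11.24  14.23] w 0.0241 g 30.0 q [-0.42  0.52  1.53  0.53  1.27 -0.46]
```

```bash
python3 -m crank '[{"dx":-0.0009,"dy":-0.005,"dz":0.0087,"wx":0,"wy":0,"wz":0,"claw":0},{"dx":-0.0026,"dy":-0.0148,"dz":0.026,"wx":0,"wy":0,"wz":0,"claw":0},{"dx":-0.0052,"dy":-0.0295,"dz":0.052,"wx":0,"wy":0,"wz":0,"claw":0},{"dx":-0.0052,"dy":-0.0295,"dz":0.052,"wx":0,"wy":0,"wz":0,"claw":0},{"dx":-0.0052,"dy":-0.0645,"dz":0.1,"wx":0,"wy":0,"wz":0,"claw":0},{"dx":-0.0052,"dy":-0.0995,"dz":0.12,"wx":0,"wy":0,"wz":0,"claw":0},{"dx":-0.0052,"dy":-0.0995,"dz":0.12,"wx":0,"wy":0,"wz":0,"claw":0},{"dx":-0.0052,"dy":-0.0995,"dz":0.12,"wx":0,"wy":0,"wz":0,"claw":0}]'>/dev/null; python3 st.py; python3 - <<'E'
from h import *
im,d=r.grab_frame('side'); cv2.imwrite('pics/side4.png',im)
a=im[290:420,185:385];cv2.imwrite('pics/c4.png',cv2.resize(a,None,fx=4,fy=4,interpolation=cv2.INTER_CUBIC))
# plane-relative tile heights, before/after
from scipy.spatial.transform import Rotation as Ro
c=np.array([.5693,.1205,.0778]); B=Ro.from_euler('ZX',[-10,30],degrees=True).as_matrix()
for D in(np.load('side0.npy'),d):
    P=(cloud('side',D).reshape(-1,3)-c)@B*1e3; f=lambda x0,x1,y0,y1:np.median(P[(P[:,0]>x0)&(P[:,0]<x1)&(P[:,1]>y0)&(P[:,1]<y1)&(abs(P[:,2])<15),2]).round(1)
    print([f(x-11,x+11,-59,-41) for x in(-75,-45,-15,15,45,75)],'ref',f(-90,90,-78,-70),f(-90,90,-32,-26),f(98,118,-60,-40),f(-118,-98,-60,-40))
E
```

```text
t 15.32 p [ 0.633  -0.069   0.2311] F [ 0.06  0.04 -3.29] w 0.0241 g 30.0 q [-0.56  0.47  1.32  0.48  1.57 -0.44]
toolz [ 0.083  0.495 -0.865] tooly [ 0.985 -0.173 -0.004] yaw y -9.9
[np.float64(3.0), np.float64(2.5), np.float64(1.5), np.float64(2.1), np.float64(2.0), np.float64(2.2)] ref -0.9 -0.3 -0.5 -0.3
[np.float64(0.1), np.float64(-0.1), np.float64(-1.1), np.float64(-1.1), np.float64(-0.8), np.float64(-0.9)] ref -0.8 -0.4 -0.3 0.3
```

View pics/c4.png

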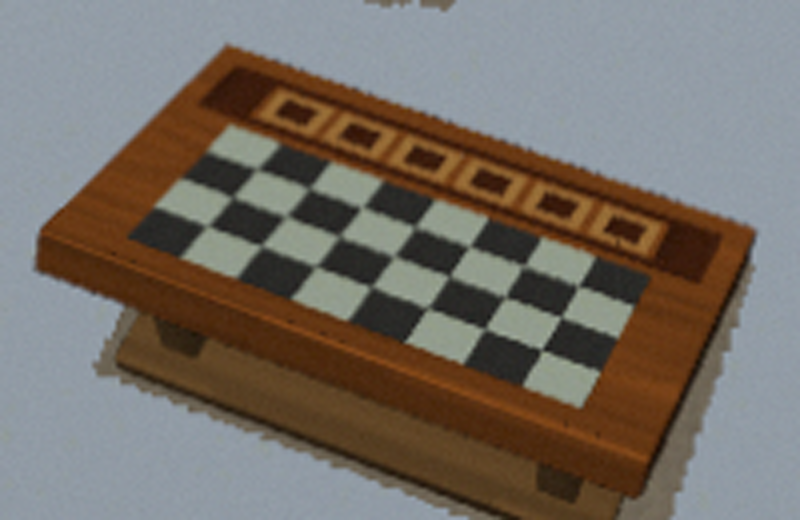

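All six tiles went down about 3 mm and lie level with the band. They run in an even row from crop (295,112) to (630,230). Next I bring the roller upright above its rest.

```bash
python3 -m crank '[{"dx":-0.015,"dy":-0.034,"dz":0,"wx":-7,"wy":1.9,"wz":-2.2,"claw":0},{"dx":-0.031,"dy":-0.068,"dz":0,"wx":-14.5,"wy":3.8,"wz":-4.4,"claw":0},{"dx":-0.046,"dy":-0.102,"dz":0,"wx":-22,"wy":5.7,"wz":-6.6,"claw":0},{"dx":-0.062,"dy":-0.1365,"dz":0,"wx":-29,"wy":7.7,"wz":-8.8,"claw":0},{"dx":-0.062,"dy":-0.1365,"dz":0,"wx":-29,"wy":7.7,"wz":-8.8,"claw":0},{"dx":-0.062,"dy":-0.1365,"dz":0,"wx":-29,"wy":7.7,"wz":-8.8,"claw":0},{"dx":-0.062,"dy":-0.1365,"dz":0,"wx":-29,"wy":7.7,"wz":-8.8,"claw":0},{"dx":-0.062,"dy":-0.1365,"dz":0,"wx":-29,"wy":7.7,"wz":-8.8,"claw":0}]'>/dev/null; python3 st.py; python3 - <<'E'
from h import *
im,d=r.grab_frame('side'); np.save('side5.npy',d)
a=im[60:260,230:430]; cv2.imwrite('pics/c5.png',cv2.resize(a,None,fx=3,fy=3,interpolation=cv2.INTER_CUBIC))
A=cloud('side',d).reshape(-1,3); A=A[np.linalg.norm(A[:,:2]-[.571,-.2055],axis=1)<.06]
k=A[(A[:,2]>.185)&(A[:,2]<.225)]; print('plate z pct',np.percentile(k[:,2],[10,30,50,70,90]).round(4)); h=np.histogram(k[:,2],40,(.185,.225)); print(h[0])
E
```

```text
t 16.38 p [ 0.5718 -0.2064  0.2326] F [ 0.77  0.65 -2.83] w 0.0237 g 30.0 q [-0.53  0.36  1.36  0.    1.43 -0.2 ]
toolz [-0.004  0.004 -1.   ] tooly [ 0.945 -0.326 -0.005] yaw y -19.0
plate z pct [0.2065 0.2085 0.2094 0.2103 0.2131]
[  4   2   0   0   0   0   0   0   0   0   0   0   0   0   0   4   1   6
  11  10  27  47  80 162 197 145  60  21   8   9   9   8   8  11   5   4
   7   5   6   7]
```

View pics/c5.png

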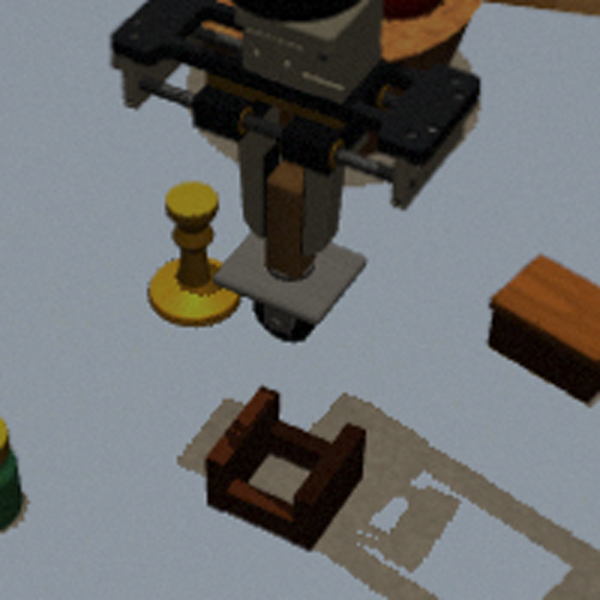

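The roller hangs upright with its plate level and hasn't slipped in the grip. The wheel at crop (285,320) is straight above the rest's opening at (285,475). I'll lower it slowly.

```bash
python3 -m crank '[{"dx":-0.001,"dy":0.001,"dz":-0.04,"wx":0,"wy":0,"wz":0,"claw":0},{"dx":-0.001,"dy":0.001,"dz":-0.08,"wx":0,"wy":0,"wz":0,"claw":0},{"dx":-0.001,"dy":0.001,"dz":-0.1,"wx":0,"wy":0,"wz":0,"claw":0},{"dx":-0.001,"dy":0.001,"dz":-0.1,"wx":0,"wy":0,"wz":0,"claw":0}]'>/dev/null; python3 st.py|head -1
python3 -m crank '[{"dx":0,"dy":0,"dz":-0.015,"wx":0,"wy":0,"wz":0,"claw":0},{"dx":0,"dy":0,"dz":-0.03,"wx":0,"wy":0,"wz":0,"claw":0},{"dx":0,"dy":0,"dz":-0.042,"wx":0,"wy":0,"wz":0,"claw":0},{"dx":0,"dy":0,"dz":-0.047,"wx":0,"wy":0,"wz":0,"claw":0},{"dx":0,"dy":0,"dz":-0.047,"wx":0,"wy":0,"wz":0,"claw":0}]'>/dev/null; python3 st.py
```

```text
t 16.93 p [ 0.5696 -0.2051  0.1311] F [-0.62 -1.4  -2.94] w 0.0236 g 30.0 q [-0.53  0.43  1.51  0.    1.21 -0.2 ]
t 17.55 p [ 0.5706 -0.2056  0.0856] F [-0.29  0.03 -2.3 ] w 0.0238 g 30.0 q [-0.53  0.47  1.56  0.    1.11 -0.2 ]
toolz [-0.004  0.003 -1.   ] tooly [ 0.945 -0.326 -0.005] yaw y -19.0
```

```bash
python3 -m crank '[{"dx":0,"dy":0,"dz":-0.002,"wx":0,"wy":0,"wz":0,"claw":0},{"dx":0,"dy":0,"dz":-0.004,"wx":0,"wy":0,"wz":0,"claw":0},{"dx":0,"dy":0,"dz":-0.005,"wx":0,"wy":0,"wz":0,"claw":0},{"dx":0,"dy":0,"dz":-0.005,"wx":0,"wy":0,"wz":0,"claw":0}]'>/dev/null; python3 st.py|head -1
python3 -m crank '[{"dx":0,"dy":0,"dz":0,"wx":0,"wy":0,"wz":0,"claw":0.6},{"dx":0,"dy":0,"dz":0,"wx":0,"wy":0,"wz":0,"claw":0.6},{"dx":0,"dy":0,"dz":0,"wx":0,"wy":0,"wz":0,"claw":0.6},{"dx":0,"dy":0,"dz":0,"wx":0,"wy":0,"wz":0,"claw":0.6},{"dx":0,"dy":0,"dz":0,"wx":0,"wy":0,"wz":0,"claw":0.6}]'>/dev/null; python3 st.py
```

```text
t 18.05 p [ 0.5707 -0.2057  0.081 ] F [-0.03  0.03 -2.76] w 0.0238 g 30.0 q [-0.53  0.48  1.57  0.    1.1  -0.2 ]
t 18.68 p [ 0.5708 -0.2057  0.0811] F [-0.67  0.03 -0.71] w 0.0556 g 0.0 q [-0.53  0.48  1.57  0.    1.1  -0.2 ]
toolz [-0.003  0.002 -1.   ] tooly [ 0.945 -0.326 -0.004] yaw y -19.0
```

Released. Now I raise the arm clear and check the placing.

```bash
python3 -m crank '[{"dx":0,"dy":0,"dz":0.02,"wx":0,"wy":0,"wz":0,"claw":0.6},{"dx":0,"dy":0,"dz":0.06,"wx":0,"wy":0,"wz":0,"claw":0.6},{"dx":0,"dy":0,"dz":0.1,"wx":0,"wy":0,"wz":0,"claw":0.6},{"dx":0,"dy":0,"dz":0.14,"wx":0,"wy":0,"wz":0,"claw":0.6},{"dx":0,"dy":0,"dz":0.17,"wx":0,"wy":0,"wz":0,"claw":0.6},{"dx":0,"dy":0,"dz":0.17,"wx":0,"wy":0,"wz":0,"claw":0.6},{"dx":0,"dy":0,"dz":0.17,"wx":0,"wy":0,"wz":0,"claw":0.6}]'>/dev/null; python3 st.py|head -1; python3 - <<'E'
from h import *
im,d=r.grab_frame('side'); a=im[60:300,180:460]; cv2.imwrite('pics/c6.png',cv2.resize(a,None,fx=2.5,fy=2.5,interpolation=cv2.INTER_CUBIC))
for D in(np.load('side0.npy'),d):
    A=cloud('side',D).reshape(-1,3); A=A[np.linalg.norm(A[:,:2]-[.571,-.2055],axis=1)<.06]
    for lo,hi in((.118,.14),(.05,.066)):
        q=A[(A[:,2]>lo)&(A[:,2]<hi)]; print(lo,len(q),q.mean(0).round(4),np.median(q[:,2]).round(4),cv2.minAreaRect(np.float32(q[:,:2]*1e3)))
E
```

```text
t 19.55 p [ 0.5702 -0.2054  0.2498] F [-1.08  0.46  0.13] w 0.0557 g 0.0 q [-0.53  0.35  1.34  0.    1.46 -0.2 ]
0.118 149 [ 0.5706 -0.2019  0.1251] 0.1258 ((570.7786865234375, -204.18943786621094), (25.334957122802734, 23.78844451904297), 71.29212951660156)
0.05 742 [ 0.5689 -0.1956  0.0566] 0.0567 ((571.6752319335938, -204.41868591308594), (75.14582824707031, 79.25312042236328), 71.11604309082031)
0.118 148 [ 0.5705 -0.2022  0.1253] 0.1259 ((570.8319702148438, -204.868896484375), (25.21446990966797, 24.99057388305664), 64.8922119140625)
0.05 731 [ 0.5693 -0.1965  0.0568] 0.0568 ((571.6475830078125, -204.70645141601562), (73.00849151611328, 81.12919616699219), 72.19341278076172)
```

View pics/c6.png

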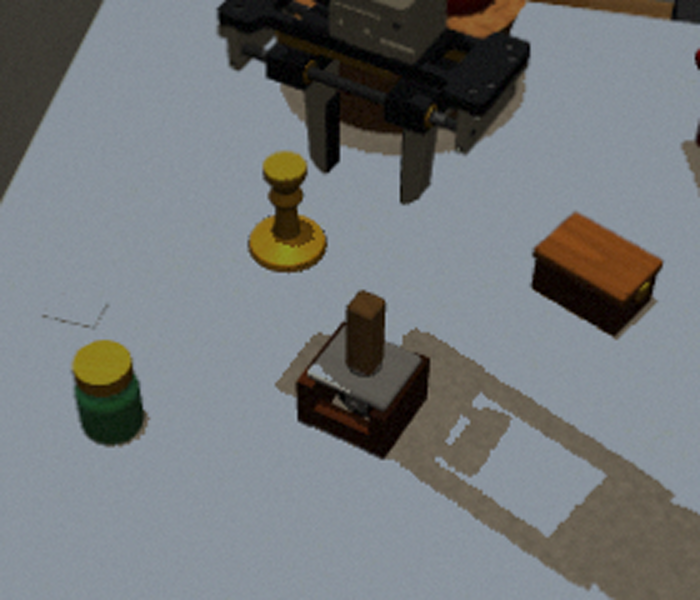

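The roller stands seated in its rest at crop (365,370), measured within a millimetre of where it started. The gripper is well clear and the other pieces are where they were.

```bash
python3 -c "
from workcell import r
print(r.job_done())"
```

```text
the job is handed in; nothing more can be done
None
```

I handed the job in: all six tiles measure flush after one rolling pass at about 23 N, the roller is back in its rest within about 1 mm of where it started, and the other pieces look undisturbed; no verdict was shown.

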